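# Index the wheel hub round by one hole

### The arm

A 6-joint arm with a two-finger parallel gripper is mounted at the origin on the work surface. World frame = base frame: x ahead of the robot, y to its left, z up, the work surface at z = 0. Lengths are in m, angles in rad, forces in N, time in s.
With the tool pointing down it reaches from about 0.3 to 0.875 m from the base axis. Payload 4.2 kg.
Tool frame: the origin (TCP) lies midway between the tips of the shut fingers; the grasp point (between the pads) lies 19 mm behind it (ctrl.hold_point_z is the distance from the TCP to the grasp point, in m); y points along the fingers, z is the direction in which the jaws open and shut, and the axes are right-handed (so a half turn about y gives the same grasp; the last joint's range is limited). The gripper opens to 85 mm and grips with 20 to 120 N. Pads are 22 mm wide; open, the fingers measure 114 mm over their backs; the gripper's body (76 mm by 85 mm) begins 54 mm behind the grasp point. The pads swing forward as they close: fully open they stand 13 mm farther back than shut.
Start: joints at [-1.251, 0.32, 1.565, -0, 1.257, -0.02], TCP at [0.192, -0.542, 0.231] pointing down, gripper open.
Joint ranges: [-3.11, 3.11], [-0.84, 2.01], [0.21, 2.61], [-1.34, 4.49], [0.05, 2.63], [-2.56, 2.56]. Speed limits (rad/s): [2.57, 2.57, 3.14, 3.14, 3.14, 3.14].

### API

Orientations are given as a unit quaternion [x, y, z, w].
In Python, from cell import ctrl gives the robot as it stands. Calls block until the motion is done:
- ctrl.move_to(position, orientation): joint-space move of the TCP to a pose.
- ctrl.move_l(position, ori=None, velocity=0.15, until_force=None): straight line of the TCP; ori=None keeps the orientation; velocity is the mean speed in m/s. With until_force (N) it stops when the force on the tool has changed by that much, and returns True; else False.
- ctrl.goto_joints(angles): joint-space move.
- ctrl.move_gripper(opening, force=None): opening from 0.0 (shut) to 1.0 (fully open); force is the grip in N (None keeps the last); returns when the fingers have stopped.
- ctrl.pause(seconds).
- ctrl.ik(position, orientation): joint angles nearest the present ones, or None.
- ctrl.get_obs(): the state.
- ctrl.camera(name): name is "scene" or "top"; returns (picture, depth): 420x560x3 uint8, blue, green, red; 420x560 float32, m along the optical axis (not along the pixel's ray), 0 where there is no reading.
- ctrl.calibration(name): a dict with "K" (3x3 intrinsics, pixels), "position" and "attitude" of the camera in the world. Camera axes: x right, y up, looking along -z (the intrinsics and any distortion apply to the point x, -y, -z); pixel columns grow to the right and rows downward; lengths in m; the calibration is good to about 2 mm. A picture is of the moment at which its call begins. calibration takes no time and is no camera call.
A pose or a line that the arm cannot do raises ctrl.Unreachable and nothing moves.
- ctrl.finish_job(): hands the job in, once; it reports no verdict.
The state is a dict: "time": time; "joints": joint angles; "qvel": joint speeds; "effort": joint torques, N m; "eef_pos": TCP position; "tcp_rot": TCP orientation; "ft_force": force on the tool from outside, world axes, zero at the start; "wrist_torque": the same for the moment, N m; "width": opening from 0.0 (shut) to 1.0 (fully open).
Only numpy, scipy, OpenCV 4.12 (cv2) and the standard library are available. Lean on these libraries where they do the work, as an engineer would, in place of code of your own. Each camera call takes 0.05 s, during which the arm holds its last target.

### The job

On the bench's indexing table, press the plunger in with shut fingertips and, keeping it in, turn the table clockwise (seen from above) to the very next hole, then let go so that the plunger pops fully back up and locks there. Only push: the wheel hub lying on the table must ride round without being lifted, and everything else on the bench stays where it is.

Things in the scene. Friction and masses are not known exactly. Their poses are not given: they have to be found in the camera images.
- axis (a point): Point on the vertical turning axis of the indexing table, level with the turntable's top face, 52 mm above the bench. The fixture is bolted down: a round steel base, 250 mm across and 36 mm high (two bolt lugs reach 150 mm from the axis), with six bushed holes every 60 degrees on a circle of 95 mm radius about this axis; a dark turntable disc (124 mm across) on it carries one radial index arm with the plunger at its end. The fixture may stand at any yaw.
- collar (a point): Centre of the upper rim of the round aluminium collar on the end of the index arm, 95 mm from the axis and 76 mm above the bench; it turns with the turntable. The collar is an upright tube, 66 mm outside and 52 mm inside diameter, 24 mm high, open at the top: the guard round the plunger cap. A fingertip pressing the cap inside it can also push sideways on its wall, all the way round. Its x axis points along the arm, away from the turning axis; z up.
- plunger_cap (a point): Centre of the top face of the plunger's flat black cap (47 mm across), inside the collar. Up, it lies 5 mm below the collar's rim, 71 mm above the bench; it moves straight down when pressed and turns with the table.
- plunger (a joint): How far the plunger is pressed in, m: 0 fully up, 0.014 at its stop. The spring pushes back with 3 N at the top and 7 N at the stop. Fully up, its pin locks the table in a hole (with about 0.01 rad of play). Pressed 9 mm or more, the table turns freely. Let go between two holes, it stays about 7.5 mm down and springs up only when it comes to a hole; within about 2 mm of a hole it centres itself.
- index_table (a joint): Turn of the table, rad: 0 at the hole where it stands at the start, growing clockwise seen from above; the next hole clockwise is at 1.047 (60 degrees). It turns with light friction, under 2 N at the plunger, and stays where it is left. A fingertip dragging the cap may slip a little inside the collar, so the table can trail the finger by up to about 0.15 rad.
- hub: Steel wheel hub, 0.8 kg, lying loose on the turntable over a short central spigot: a flange 100 mm across and 12 mm thick, a boss, and six upright studs whose tops are 90 mm above the bench. Origin: centre of its underside (52 mm above the bench, on the axis); z up; at the start its x axis lies along the index arm.
- wheel_nut: Hexagonal wheel nut 24 mm wide, 20 mm high, beside the fixture; a bystander. Origin: centre of its underside.
- socket: Steel socket, an upright tube 27 mm across, 40 mm high, beside the fixture; a bystander. Origin: centre of its underside.
- spray_can: Upright spray can, 58 mm across, 170 mm high; a bystander. Origin: centre of its underside.
- grease_tin: Upright tin, 76 mm across, 75 mm high; a bystander. Origin: centre of its underside.
- hammer: Hammer lying on the bench; a bystander. Origin: on its underside, handle to its -x.
- wrench: Wrench lying on the bench near the robot's base; a bystander. Origin: on its underside, handle to its -x.
- parts_box: Closed cardboard box 100 x 140 x 70 mm; a bystander. Origin: centre of its underside.
There are look-alikes about, which are no part of the job. Leave any brown or yellow look-alike of the hub alone.

How it is judged:
On the way, in this order (a step that is already met when the one before it is completed fails the run):
1. the plunger is pressed in while the table still stands at its first hole (value of joint plunger above 0.007 m and value of joint index_table between -0.15 and 0.15 rad), for 0.05 s.
2. with the plunger in, the table is turned clockwise, away from the first hole (value of joint plunger above 0.006 m and value of joint index_table above 0.3 rad), for 0.05 s.
At the end, for the whole second after the job is handed in: The table stands locked at the next hole clockwise (within 0.025 rad of 60 degrees) with the plunger up (within 2 mm), at rest; the hub still lies flat and centred on the turntable (within 5 mm) and has turned with it (within 0.15 rad) (value of joint index_table between 1.0222 and 1.0722 rad and value of joint plunger below 0.002 m and velocity of joint index_table between -0.02 and 0.02 rad/s and horizontal distance between hub and axis below 0.005 m and z of hub in the frame of axis below 0.003 m and angle between the x axis of hub and the x axis of collar, either way round below 0.15 rad); the robot touches nothing.
It fails at once if the table is turned past the next hole (value of joint index_table above 1.3472 rad).
It fails at once if the table is turned the wrong way (value of joint index_table below -0.2 rad).
It fails at once if the hub is lifted off the turntable or tipped (z of hub in the frame of axis above 0.01 m or angle between hub's own z axis and vertical above 0.15 rad).
It fails at once if another thing on the bench is moved by more than 25 mm or lifted (distance of any of wheel_nut, socket, spray_can, grease_tin, hammer, wrench, parts_box from where it was at the start of the episode above 0.025 m).
It also fails if it takes over 35 s, if anything falls off the work surface, if the arm or the gripper's body presses on something with over 40 N, if the wrist force passes 120 N, or if a joint passes its speed limit or range.

## Working session

There is one attempt and no reset: what is moved stays moved. The work goes in short steps, each a Python script; the robot and the scene stay as the last script left them, time stands still between calls to the robot, and variables do not carry over. Pictures are saved under pics/ and viewed, and the job is handed in when it is done.

```bash
mkdir -p pics; ls
python3 - <<'E'
from cell import ctrl
import cv2,numpy as np
for n in ("scene","top"):
    p,d=ctrl.camera(n); cv2.imwrite(f"pics/{n}0.png",p); np.savez(f"{n}0.npz",p=p,d=d); print(n,ctrl.calibration(n))
o=ctrl.get_obs(); print(o)
E
```

```text
pics
scene {'K': array([[529.33602514,   0.        , 276.3933261 ],
       [  0.        , 529.33602514, 208.36703572],
       [  0.        ,   0.        ,   1.        ]]), 'position': array([1.02799521, 0.78197153, 1.12938738]), 'attitude': array([0.10231556, 0.33398179, 0.89349502, 0.28223102])}
top {'K': array([[473.89511248,   0.        , 271.45213821],
       [  0.        , 473.89511248, 211.98062304],
       [  0.        ,   0.        ,   1.        ]]), 'position': array([0.27558631, 0.03876021, 1.41836474]), 'attitude': array([-0.06847691,  0.06814087,  0.71025057, -0.69728894])}
{'time': 0.1, 'joints': array([-1.25102254e+00,  3.20267696e-01,  1.56556056e+00, -9.67189503e-06,
        1.25742343e+00, -2.00151259e-02]), 'qvel': array([ 0.0026579 , -0.00103723, -0.00458709, -0.00087244,  0.00127356,
        0.00098108]), 'effort': array([ 7.33668639e-04, -4.16407084e+01, -2.34704196e+01, -3.44997068e-05,
        4.85302458e-03, -9.27339102e-06]), 'eef_pos': array([ 0.19149448, -0.54171751,  0.23054216]), 'tcp_rot': array([-0.11964823,  0.69750537, -0.69634638,  0.11946663]), 'ft_force': array([-0.65779559, -0.38289618, -0.5044908 ]), 'wrist_torque': array([-0.02470308, -0.01805705,  0.01550548]), 'width': 0.9983376556240072}
```

View pics/scene0.png

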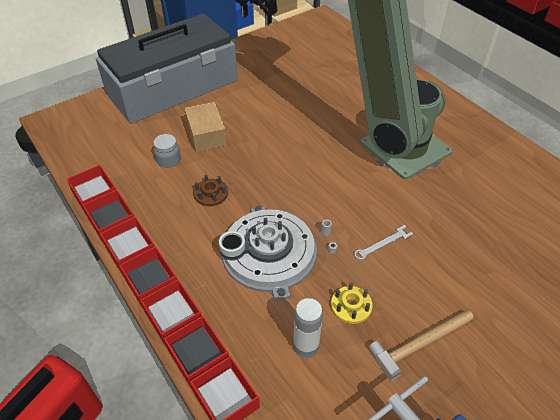

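View pics/top0.png

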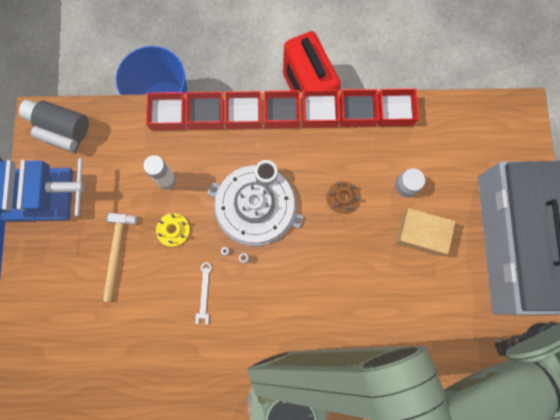

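```bash
cat > h.py <<'E'
import numpy as np,cv2
from scipy.spatial.transform import Rotation as R
def cal(c,n): 
    k=c.calibration(n); return np.array(k["K"]),np.array(k["position"]),R.from_quat(k["attitude"]).as_matrix()
def plane(k,u,v,z):
    K,p,A=k; r=A@np.array([(u-K[0,2])/K[0,0],-(v-K[1,2])/K[1,1],-1.]); return p+r*(z-p[2])/r[2]
def proj(k,P):
    K,p,A=k; q=A.T@(np.asarray(P)-p); return K[0,2]+K[0,0]*q[0]/-q[2],K[1,2]-K[1,1]*q[1]/-q[2]
def cloud(k,d):
    K,p,A=k; v,u=np.mgrid[:d.shape[0],:d.shape[1]]
    q=np.stack([(u-K[0,2])/K[0,0]*d,-(v-K[1,2])/K[1,1]*d,-d],-1); return q@A.T+p
E
python3 - <<'E'
from cell import ctrl
from h import *
for n,(u,v,w,hh),uv in (("scene",(190,180,150,120),(232,241)),("top",(195,140,120,120),(265,171))):
    z=np.load(n+"0.npz"); k=cal(ctrl,n)
    c=cv2.resize(z["p"][v:v+hh,u:u+w],None,fx=5,fy=5,interpolation=cv2.INTER_CUBIC); cv2.imwrite(f"pics/{n}_crop.png",c)
    print(n,"collar",plane(k,*uv,.076))
    X=cloud(k,z["d"]); sub=X[v:v+hh,u:u+w]
    # collar rim points
    C=plane(k,*uv,.076)
    m=(abs(X[...,2]-.076)<.002)&(np.hypot(X[...,0]-C[0],X[...,1]-C[1])<.045)
    P=X[m]; s=np.linalg.lstsq(np.c_[2*P[:,:2],np.ones(len(P))],(P[:,:2]**2).sum(1),rcond=None)[0]
    print(m.sum(),"circle fit",s[:2],np.sqrt(s[2]+s[0]**2+s[1]**2), "minmax mid",(P.min(0)+P.max(0))/2,P.max(0)-P.min(0))
    A=plane(k,*((268,238) if n=="scene" else (256,203)),.036)
    m=(abs(X[...,2]-.036)<.004)&(np.hypot(X[...,0]-A[0],X[...,1]-A[1])<.14)&(z["d"]>0)
    P=X[m]; 
    hl=cv2.minEnclosingCircle(P[np.hypot(*(P[:,:2]-A[:2]).T)<.135][:,:2].astype(np.float32)); print("base",m.sum(),hl)
    m=(abs(X[...,2]-.090)<.004)&(np.hypot(X[...,0]-A[0],X[...,1]-A[1])<.14)
    print("studs",m.sum(),X[m].mean(0))
E
```

```text
scene collar [0.66304218 0.0552864  0.076     ]
119 circle fit [0.66349035 0.05443181] 0.02764540669274358 minmax mid [0.66403632 0.05434416 0.07599734] [0.06389531 0.06288604 0.00393436]
base 2819 ((0.5789545774459839, 0.08725319057703018), 0.12135860323905945)
studs 84 [0.57506087 0.09123222 0.08855672]
top collar [0.66158601 0.05369593 0.076     ]
83 circle fit [0.66436303 0.05141617] 0.02778315285775164 minmax mid [0.66457296 0.05210961 0.0759417 ] [0.06178676 0.06191973 0.00387066]
base 2357 ((0.5762086510658264, 0.0872763991355896), 0.11776971071958542)
studs 55 [0.5735746  0.08779906 0.08866324]
```

View pics/top_crop.png

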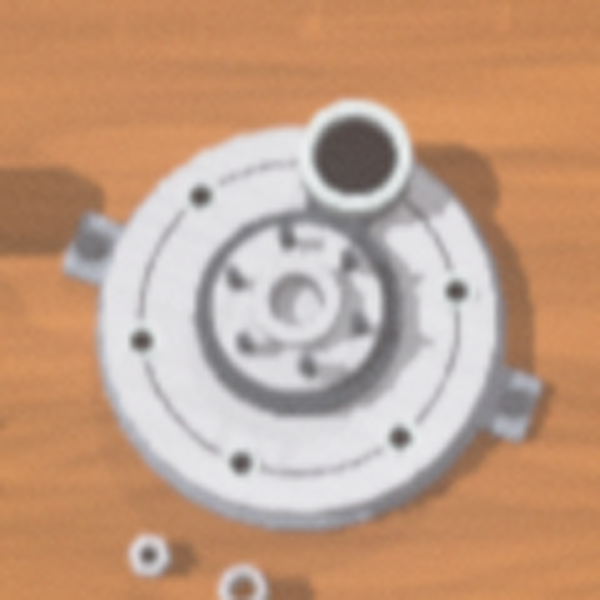

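View pics/scene_crop.png

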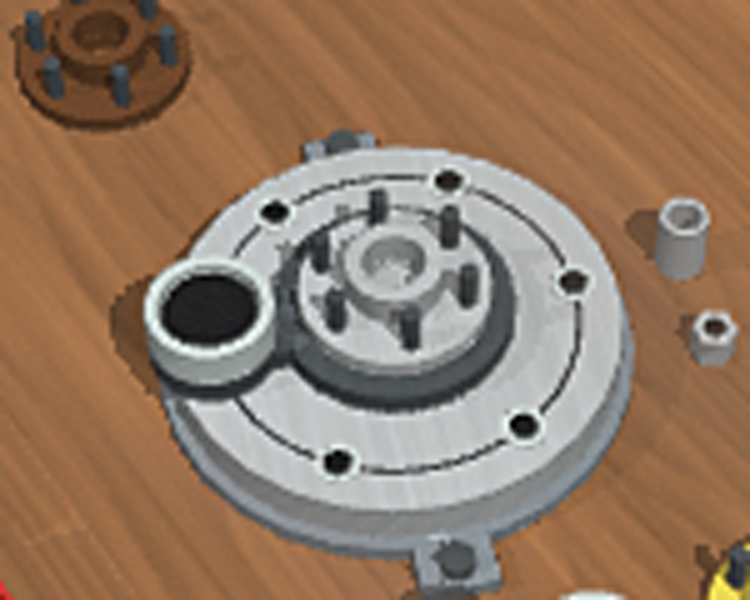

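Run:
```python
from cell import ctrl
from h import *
from scipy.optimize import least_squares
H={"top":((195,140),[(200,195),(142,341),(241,462),(400,437),(456,290)],(355,155)),
"scene":((190,180),[(274,211),(448,181),(573,282),(523,426),(338,462)],(211,310))}
allr=[]
def run(ns):
    hs=[];cs=[]
    for n in ns:
        (ou,ov),L,c=H[n];k=cal(ctrl,n);f=lambda q,z:plane(k,(q[0]+.5)/5-.5+ou,(q[1]+.5)/5-.5+ov,z)[:2]
        hs+=[f(q,.036) for q in L]; cs.append(f(c,.076))
    hs=np.array(hs);cs=np.array(cs)
    def res(p):
        a=p[2]+np.arange(6)*np.pi/3; T=p[:2]+.095*np.c_[np.cos(a),np.sin(a)]
        D=hs[:,None]-T[None]; i=np.argmin((D**2).sum(2),1)
        return np.r_[D[np.arange(len(hs)),i].ravel(),(cs-T[0]).ravel()]
    c0=hs.mean(0); 
    s=least_squares(res,[.575,.089,np.arctan2(cs[0][1]-.089,cs[0][0]-.575)]); print(ns,s.x,np.degrees(s.x[2]),"maxres mm",abs(s.fun).max()*1e3,"collar",cs)
run(["top"]);run(["scene"]);run(["top","scene"])
k=cal(ctrl,"top")
z=np.load("top0.npz");X=cloud(k,z["d"])
for nm,(u,v) in dict(can=(154,163),tin=(411,180),socket=(243,258),nut=(225,251),red=(303,108)).items(): print(nm,X[v,u])
```

```text
['top'] [ 0.57569339  0.08720563 -0.38097325] -21.828159264893355 maxres mm 1.11182632219331 collar [[0.66277037 0.05191511]]
['scene'] [ 0.5748423   0.08769623 -0.37298578] -21.370510806403733 maxres mm 3.52241630618505 collar [[0.66444421 0.05660088]]
['top', 'scene'] [ 0.57526785  0.08745093 -0.37697361] -21.598997096566627 maxres mm 4.12023566019621 collar [[0.66277037 0.05191511]
 [0.66444421 0.05660088]]
can [0.66419632 0.35751606 0.16621399]
tin [ 0.62818529 -0.37484206  0.06869205]
socket [ 0.41523183  0.12488177 -0.00478495]
nut [0.43395827 0.17604901 0.02477213]
red [ 0.86226188 -0.06499931  0.06231796]
```

The candidates for the hub are:
- steel hub at top (256,202) and scene (268,238)
- brown one at top (344,197)
- yellow one at top (173,230)

The crop shows that the steel hub sits on the bolted fixture with the white collar at top (265,171), so that is the target. Holes and collar fit to within about 4 mm: axis at about (0.5755, 0.0873), arm yaw about -0.377 rad. Clockwise means decreasing yaw, so the next hole is the one at crop (456,290). Next I plan the moves and check IK.

```bash
cat >> h.py <<'E'
AX=np.array([.5755,.0873]); TH0=-.377
def pose(turn,z,sgn=1,r=.095):
    th=TH0-turn
    t=sgn*np.array([np.sin(th),-np.cos(th),0]); y=np.array([0,0,-1.]); x=np.cross(y,t)
    return np.r_[AX+r*np.array([np.cos(th),np.sin(th)]),z],R.from_matrix(np.c_[x,y,t]).as_quat()
E
python3 - <<'E'
from cell import ctrl
from h import *
np.set_printoptions(precision=3,suppress=True)
for s in (1,-1):
    for a in (0,.5,1.05,1.25):
        print(s,a,ctrl.ik(*pose(a,.0585,s)),ctrl.ik(*pose(a,.2,s)))
E
```

```text
1 0 [ 0.061  0.598  1.562 -0.     0.982  2.009] [ 0.061  0.482  1.386 -0.     1.273  2.009]
1 0.5 [ 0.004  0.559  1.64  -0.     0.943  2.452] [ 0.004  0.436  1.464 -0.     1.242  2.452]
1 1.05 None None
1 1.25 None None
-1 0 [ 0.061  0.598  1.562 -0.     0.982 -1.132] [ 0.061  0.482  1.386 -0.     1.273 -1.132]
-1 0.5 [ 0.004  0.559  1.64  -0.     0.943 -0.689] [ 0.004  0.436  1.464 -0.     1.242 -0.689]
-1 1.05 [-0.031  0.497  1.759 -0.     0.885 -0.175] [-0.031  0.362  1.581 -0.     1.198 -0.175]
-1 1.25 [-0.033  0.473  1.806 -0.     0.863  0.023] [-0.033  0.333  1.626 -0.     1.182  0.023]
```

Run:
```python
from cell import ctrl
from h import *
np.set_printoptions(precision=4,suppress=True)
ctrl.move_gripper(0.0)
ctrl.move_to(*pose(0,.23,-1)); ctrl.move_l(pose(0,.10,-1)[0],velocity=.1)
ctrl.pause(.2)
o=ctrl.get_obs(); print(o["time"],o["eef_pos"],pose(0,.1,-1)[0],o["ft_force"],o["width"])
p,d=ctrl.camera("scene"); cv2.imwrite("pics/s1.png",cv2.resize(p[170:290,180:320],None,fx=5,fy=5,interpolation=cv2.INTER_CUBIC));
```

```text
5.2 [0.6641 0.0523 0.1005] [0.6638 0.0523 0.1   ] [-0.7637 -0.155   0.3145] 0.000995955729771989
```

View pics/s1.png

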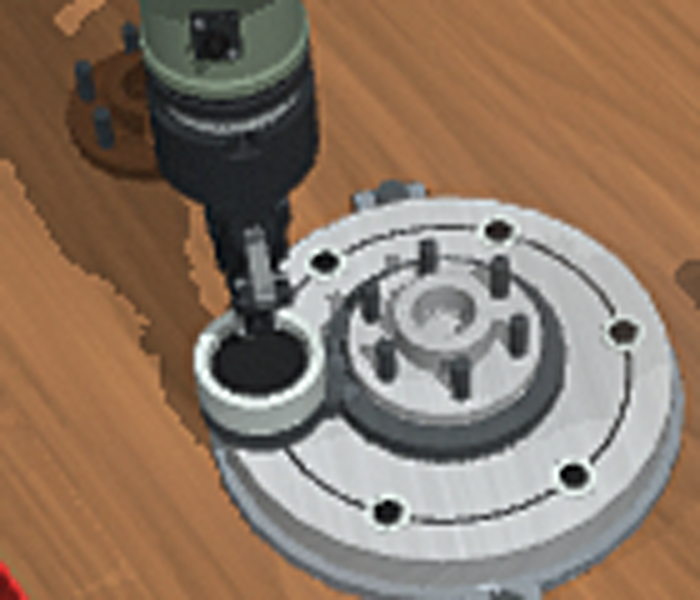

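Run:
```python
from cell import ctrl
from h import *
np.set_printoptions(precision=4,suppress=True)
k=cal(ctrl,"scene")
for z in (.1,.076): u,v=proj(k,[.6641,.0523,z]); print((u-180)*5+2,(v-170)*5+2)
P=pose(0,.0585,-1)
hit=ctrl.move_l(P[0],velocity=.04,until_force=18); ctrl.pause(.2)
o=ctrl.get_obs(); print(hit,o["time"],o["eef_pos"],o["ft_force"])
p,d=ctrl.camera("scene"); cv2.imwrite("pics/s2.png",cv2.resize(p[170:290,180:320],None,fx=5,fy=5,interpolation=cv2.INTER_CUBIC));
```

```text
253.62779057354868 324.49144109218093
257.05478543113384 354.0867762824514
False 6.6333 [0.6636 0.0524 0.0592] [-2.2884 -0.1599  5.416 ]
```

View pics/s2.png

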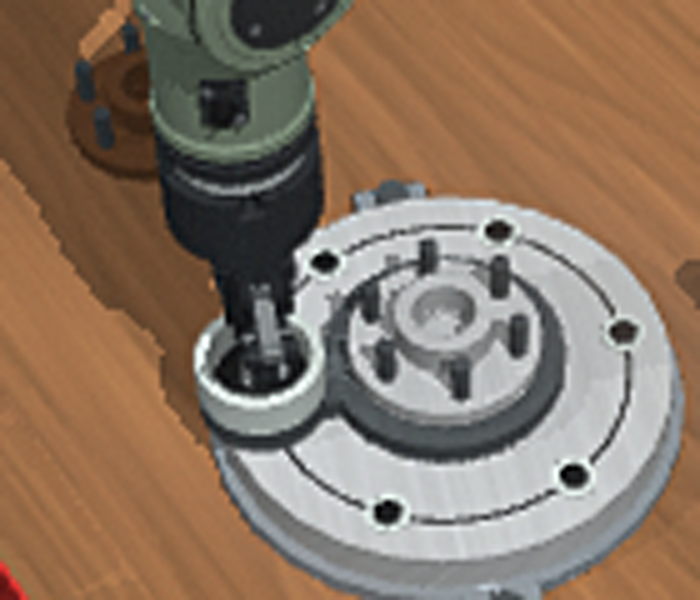

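The tip is inside the collar at crop (260,370). The cap is about 11.8 mm in with a spring force of about 5.5 N, which agrees with the description. Now I turn most of the way.

Run:
```python
from cell import ctrl
from h import *
np.set_printoptions(precision=4,suppress=True)
for a in np.linspace(.115,.92,8):
    P,q=pose(a,.058,-1)
    hit=ctrl.move_l(P,q,velocity=.04,until_force=25)
    o=ctrl.get_obs(); print(round(a,3),hit,round(o["time"],2),o["eef_pos"],o["ft_force"])
    if hit: break
p,d=ctrl.camera("scene"); cv2.imwrite("pics/s3.png",cv2.resize(p[170:290,180:320],None,fx=5,fy=5,interpolation=cv2.INTER_CUBIC)); 
np.savez("s3.npz",p=p,d=d)
```

```text
0.115 False 7.11 [0.6593 0.0424 0.0589] [-2.0892  0.7643  5.5941]
0.23 False 7.53 [0.6538 0.0331 0.0589] [-1.218   0.96    5.5231]
0.345 False 7.96 [0.6472 0.0245 0.059 ] [-1.3776 -0.0431  6.6183]
0.46 False 8.38 [0.6397 0.0168 0.059 ] [-1.8713  0.6428  6.5885]
0.575 False 8.81 [0.6313 0.0099 0.059 ] [ 0.2467 -0.1788  6.2175]
0.69 False 9.23 [0.6221 0.004  0.0591] [-0.3592 -0.3653  6.0201]
0.805 False 9.66 [ 0.6123 -0.0007  0.0591] [-0.7299  0.1384  6.2699]
0.92 False 10.08 [ 0.602  -0.0042  0.059 ] [-0.9901  0.353   5.8123]
```

View pics/s3.png

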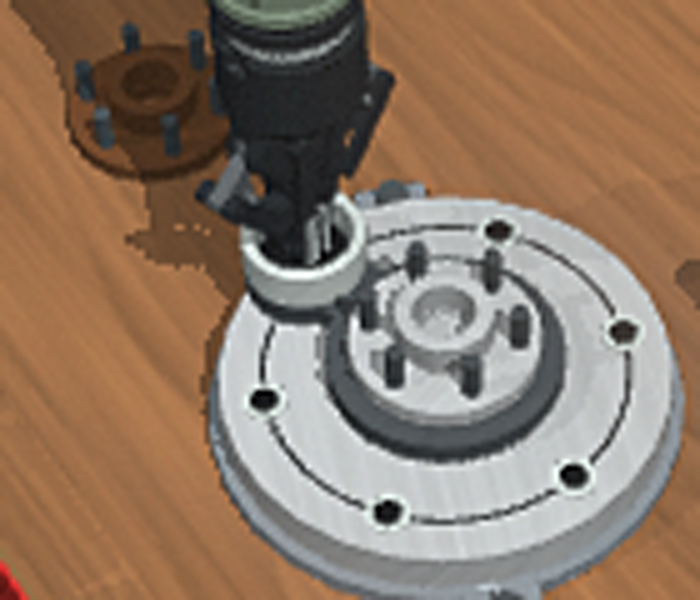

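Run:
```python
from cell import ctrl
from h import *
k=cal(ctrl,"scene")
for a in (.8,.86,.92,1.047):
    u,v=proj(k,pose(a,.076)[0]);print(a,(u-180)*5+2,(v-170)*5+2)
# left/right collar extents
z=np.load("s3.npz");X=cloud(k,z["d"]);C=pose(.88,.076)[0]
m=(abs(X[...,2]-.076)<.002)&(np.hypot(X[...,0]-C[0],X[...,1]-C[1])<.045)
P=X[m];s=np.linalg.lstsq(np.c_[2*P[:,:2],np.ones(len(P))],(P[:,:2]**2).sum(1),rcond=None)[0]
print(len(P),s[:2],np.sqrt(s[2]+s[0]**2+s[1]**2),"turn",TH0-np.arctan2(*(s[:2]-AX)[::-1]))
```

```text
0.8 289.1586152050861 241.87229791245824
0.86 295.7592424839164 234.88775034235144
0.92 302.8444441003681 228.22684124723008
1.047 319.3190691649494 215.28362021493604
69 [ 6.02971443e-01 -1.55871097e-04] 0.027461752335587154 turn 0.8894383001518611
```

The table stands at about 0.89 rad. Now I raise the tip so it stays inside the collar but clear of the cap (the pin rides on the base), then push the wall slowly until the pin drops in and blocks the turn.

Run:
```python
from cell import ctrl
from h import *
np.set_printoptions(precision=4,suppress=True)
ctrl.move_l(pose(.92,.0682,-1)[0],velocity=.03); ctrl.pause(.1)
o=ctrl.get_obs(); print(o["eef_pos"],o["ft_force"])
for a in np.arange(.96,1.26,.04):
    P,q=pose(a,.0682,-1)
    hit=ctrl.move_l(P,q,velocity=.02,until_force=7)
    o=ctrl.get_obs(); e=o["eef_pos"]; print(round(a,3),hit,round(o["time"],2),e,o["ft_force"],"ang",round(TH0-np.arctan2(e[1]-AX[1],e[0]-AX[0]),3))
    if hit: break
p,d=ctrl.camera("scene"); cv2.imwrite("pics/s4.png",cv2.resize(p[170:290,180:320],None,fx=5,fy=5,interpolation=cv2.INTER_CUBIC)); 
k=cal(ctrl,"scene");X=cloud(k,d);C=pose(1.047,.076)[0]
m=(abs(X[...,2]-.076)<.002)&(np.hypot(X[...,0]-C[0],X[...,1]-C[1])<.045)
P=X[m];s=np.linalg.lstsq(np.c_[2*P[:,:2],np.ones(len(P))],(P[:,:2]**2).sum(1),rcond=None)[0]
print(len(P),s[:2],np.sqrt(s[2]+s[0]**2+s[1]**2),"turn",TH0-np.arctan2(*(s[:2]-AX)[::-1]))
```

```text
[ 0.6008 -0.0041  0.0677] [-0.8298 -0.249  -0.1384]
0.96 False 11.07 [ 0.5974 -0.0051  0.068 ] [-0.2415 -0.4416 -0.6398] ang 0.962
1.0 False 11.41 [ 0.5938 -0.0059  0.0682] [0.0289 0.7565 0.5793] ang 1.0
1.04 False 11.75 [ 0.5902 -0.0066  0.0683] [ 0.7379 -0.8331 -0.1142] ang 1.038
1.08 False 12.09 [ 0.5869 -0.007   0.0685] [ 1.8998 -0.79    0.6343] ang 1.073
1.12 False 12.43 [ 0.5808 -0.0075  0.0681] [-1.8     0.1689  4.9434] ang 1.138
1.16 False 12.78 [ 0.5784 -0.0076  0.0683] [-1.4402  0.9085  3.2251] ang 1.164
1.2 False 13.12 [ 0.5755 -0.0077  0.0685] [1.5532 0.6102 3.1233] ang 1.193
1.24 True 13.4 [ 0.5733 -0.0078  0.0696] [ 0.7501 -0.5824  4.8732] ang 1.217
83 [ 0.5894 -0.004 ] 0.02867566314302715 turn 1.0432329797319584
```

View pics/s4.png

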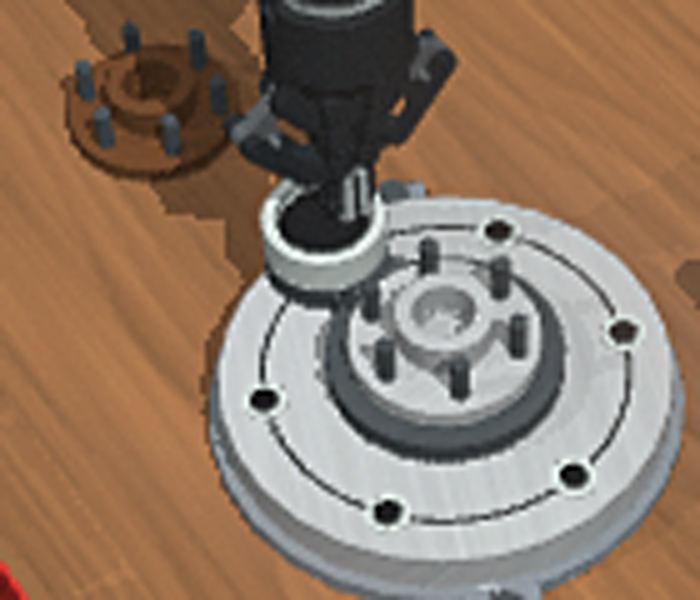

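The upward force of 3–5 N after finger angle 1.12, and a wall that then stopped yielding, show the plunger came up at the hole. The collar fits at 1.043 rad. Now I back off, lift and look.

Run:
```python
from cell import ctrl
from h import *
np.set_printoptions(precision=4,suppress=True)
P,q=pose(1.14,.072,-1); ctrl.move_l(P,q,velocity=.03)
ctrl.move_l(pose(1.14,.22,-1)[0],velocity=.1)
ctrl.move_to(*pose(1.14,.30,-1))
j=ctrl.get_obs()["joints"].copy(); j[0]-=.8; ctrl.goto_joints(j)
o=ctrl.get_obs(); print(o["time"],o["eef_pos"],o["ft_force"])
for n,(u,v,w,h) in dict(scene=(180,170,140,120),top=(195,140,120,120)).items():
    p,d=ctrl.camera(n); cv2.imwrite(f"pics/{n}5.png",cv2.resize(p[v:v+h,u:u+w],None,fx=5,fy=5,interpolation=cv2.INTER_CUBIC)); cv2.imwrite(f"pics/{n}5full.png",p)
    k=cal(ctrl,n)
    for lab,dd,c in (("start",np.load(n+"0.npz")["d"],pose(0,.076)[0]),("now",d,pose(1.047,.076)[0])):
        X=cloud(k,dd); rr=np.hypot(X[...,0]-c[0],X[...,1]-c[1])
        P=X[(abs(X[...,2]-.076)<.002)&(rr<.04)&(rr>.022)]
        s=np.linalg.lstsq(np.c_[2*P[:,:2],np.ones(len(P))],(P[:,:2]**2).sum(1),rcond=None)[0]
        H=X[(abs(X[...,2]-.089)<.004)&(np.hypot(X[...,0]-AX[0],X[...,1]-AX[1])<.05)]
        print(n,lab,len(P),s[:2],"turn",TH0-np.arctan2(*(s[:2]-AX)[::-1]),"cap z median",np.median(X[...,2][rr<.015]),"studs",len(H),H.mean(0))
```

```text
17.5583 [ 0.4    -0.4213  0.3008] [ 0.3154  0.3275 -0.9118]
scene start 101 [0.6635 0.0546] turn -0.021218586527559535 cap z median 0.07106357171855326 studs 120 [0.5756 0.09   0.0875]
scene now 99 [ 0.5901 -0.0036] turn 1.034175108098006 cap z median 0.07122249235236244 studs 117 [0.5772 0.0911 0.088 ]
top start 72 [0.6643 0.0518] turn 0.0038272860817249454 cap z median 0.06894660854571333 studs 77 [0.5764 0.0887 0.0877]
top now 66 [ 0.5906 -0.0067] turn 1.034559817494974 cap z median 0.0692912524773397 studs 77 [0.5767 0.0865 0.0874]
```

View pics/scene5.png

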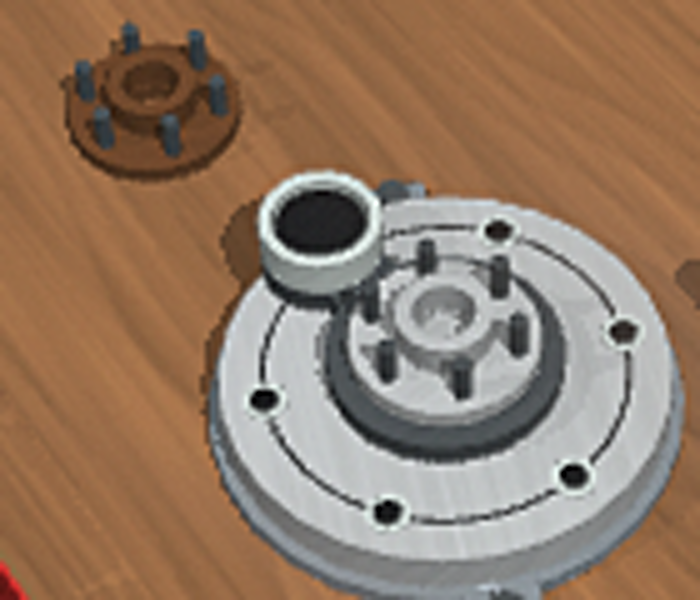

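View pics/top5full.png

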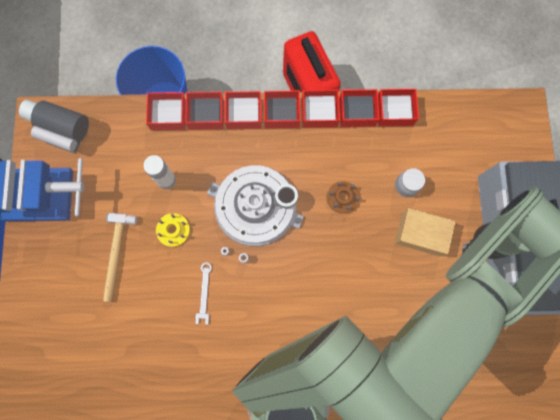

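View pics/top5.png

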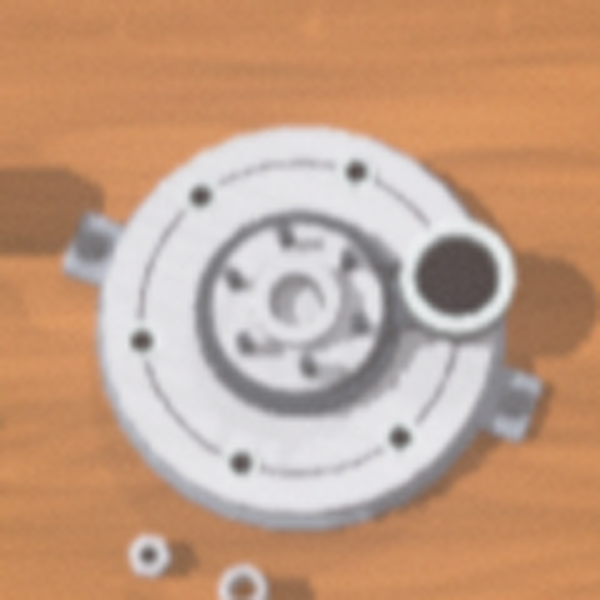

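The cap is back at its starting height (71 mm by the scene camera, unchanged from the start by either camera). The collar covers the next hole clockwise, crop (456,275). The hub is flat and centred, its studs line up again, and the bystanders have not moved. Handing in.

```bash
python3 -c "
from cell import ctrl
ctrl.finish_job()"
```

```text
the job is handed in; nothing more can be done
```

I pressed the plunger about 12 mm in with the shut fingertips and turned the table clockwise to about 0.89 rad. Then I raised the tip clear of the cap but still inside the collar, and pushed the collar wall until the pin popped into the next hole. After that I lifted off, swung the arm clear and handed the job in at about 17.7 s.

**Last checks before handing in:**
- **Plunger:** the cap is back at its starting height by both cameras. The scene camera reads 71 mm; the top camera reads about 2 mm lower, before and after alike.
- **Table:** both cameras put the turn at about 1.034 rad from the axis and yaw I fitted. Measured against each camera's own start image, the turn is 1.055 (scene) and 1.031 (top), both within the tolerance around 1.047. The cameras differ by 0.02 rad, so the angle is known only to about that, but the risen plunger also shows the pin is in a hole.
- **Hub:** it lies flat and centred within 2–3 mm of measurement scatter. The studs repeat every 60 degrees, so the final picture alone cannot show that the hub turned. The picture part-way round, at 0.89 rad, showed the studs in a shifted position, consistent with the hub riding along.
- **Everything else:** the other things on the bench look unmoved in the top picture, and nothing was touching the robot.

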